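# Lay the oil canister down on its folding rest

## Task

Push the black oil canister across the bench, still standing, until its foot is against the steel strip of the folding rest. Then tip it over against the padded flap and push it gently down, flap and all, until the flap is folded fully flat and the canister lies on its broad side on it. Only push with the fingertips: do not lift or carry the canister, never let it topple fast, and leave the tin, the tape roll and the bolt where they are.

Things in the scene. Friction and masses are not known exactly. Their poses are not given: they have to be found in the camera images.
- canister: black oil canister, flat-sided bottle, loose, 0.62 kg (give or take a fifth): 75 mm thick (x) x 102 mm wide (y), body 182 mm high, then a cap 32 mm across up to 204 mm. Its broad sides look to -x (back) and +x (front, toward the rest). Origin: centre of the underside, z toward the cap. Once tipped past some 20 degrees it falls on toward the flap by itself
- canister_foot (a point): middle of the lower front edge of the canister (37 mm ahead of its origin), on the bench while it stands. Pushed in its lowest 45 mm the canister slides upright; pushed higher it tips about this edge
- canister_back (a point): middle of the broad back side, 90 mm above the underside: when the canister lies as wanted, this side is on top, about 90 mm above the bench
- rest: fixed base of the rest: dark steel strip, 24 x 150 mm, 6 mm high, with 15 mm high hinge lugs at its ends. Origin: on the bench, middle of the strip's edge that faces the canister. x: horizontal, the way the flap folds (to the robot's left, give or take 0.43 rad); y: along the strip, toward the robot. The canister starts 25 to 55 mm short of it, up to 12 mm off its middle, turned up to 0.12 rad
- flap (a joint): flap with two black rubber pads, 120 mm wide, 150 mm long, 8 mm thick, on a stiff friction hinge 10 mm behind the strip's front edge, 8 mm up. 0: upright; grows as it folds away from the canister; 1.57: flat, its face 16 mm above the bench. Starts at 0.1 to 0.4. It stays where it is left, even with the canister on it; moving it takes about 1 N m (10 N at its end, less under the canister)
- flap_top (a point): middle of the flap's free edge, on its padded face, 156 mm from the hinge axis
- paste_tin: round tin 79 mm in diameter and 42 mm high, beyond the far end of the rest (seen from the robot), some 160 mm from its middle; origin: centre of its underside; to be left alone
- tape_roll: roll of yellow marking tape, 101 mm across and 19 mm high, lying flat beyond the canister (seen from the robot); origin: centre of its underside; to be left alone
- hex_bolt: steel bolt 60 mm high standing on its head (28 mm across), between the robot and the near end of the rest, some 105 mm from the rest's middle; origin: centre of its underside; to be left alone

How it is judged:
On the way, in this order (a step that is already met when the one before it is completed fails the run):
1. the canister stands upright with its foot against the strip (x of canister_foot in the frame of rest between -0.01 and 0.003 m and y of canister_foot in the frame of rest between -0.04 and 0.04 m and angle between canister's own z axis and vertical below 0.12 rad), for 0.1 s.
2. the canister, tipped half over, leans on the flap (x of canister_foot in the frame of rest between -0.05 and 0.015 m and y of canister_foot in the frame of rest between -0.04 and 0.04 m and angle between canister's own z axis and vertical above 0.6 rad and value of joint flap above 0.5 rad and contact force between canister and flap above 0.2 N), for 0.1 s.
At the end, for the whole second after the job is handed in: the flap is folded flat (joint over 1.5) and the canister lies at rest on it on its broad side, within 7 degrees of level and 11 degrees of square, its foot edge within 50 mm of the strip's front edge and 40 mm of its middle; tin, tape roll and bolt within 15 mm of their starts (x of canister_foot in the frame of rest between -0.05 and 0.015 m and y of canister_foot in the frame of rest between -0.04 and 0.04 m and angle between canister's own z axis and vertical between 1.45 and 1.68 rad and value of joint flap above 1.5 rad and angle between the y axis of canister and the y axis of rest, either way round below 0.2 rad and contact force between canister and flap above 0.5 N and linear speed of canister below 0.02 m/s and angular speed of canister below 0.1 rad/s and distance of each of paste_tin, tape_roll, hex_bolt from where it was at the start of the episode below 0.015 m); the robot touches nothing.
It fails at once if the canister topples or lands fast (turns faster than 2.5 rad/s while tilted over 0.2 rad) (angular speed of canister above 2.5 rad/s and angle between canister's own z axis and vertical above 0.2 rad).
It fails at once if the canister is lifted or carried, or tipped backward (its front foot edge over 20 mm above the bench while it is fairly upright, or ever over 45 mm) (height (world z) of canister_foot above 0.045 m or (height (world z) of canister_foot above 0.02 m and angle between canister's own z axis and vertical below 0.5 rad)).
It fails at once if the paste tin is pushed out of its place or knocked over (distance of paste_tin from where it was at the start of the episode above 0.015 m).
It fails at once if the tape roll is pushed out of its place or knocked over (distance of tape_roll from where it was at the start of the episode above 0.015 m).
It fails at once if the hex bolt is pushed out of its place or knocked over (distance of hex_bolt from where it was at the start of the episode above 0.015 m).
It also fails if it takes over 58 s, if anything falls off the work surface, if the arm or the gripper's body presses on something with over 40 N, if the wrist force passes 120 N, or if a joint passes its speed limit or range.

## Robot

A 6-joint arm with a two-finger parallel gripper is mounted at the origin on a cart in front of the work surface, level with it; the furniture and walls round the work are solid. World frame = base frame: x ahead of the robot, y to its left, z up, the work surface at z = 0. Lengths are in m, angles in rad, forces in N, time in s.
With the tool pointing down it reaches from about 0.15 to 0.775 m from the base axis. Payload 6.1 kg.
Tool frame: the origin (TCP) lies on the centre line of the jaws, within the pads' length; the fingertips stand 25 mm ahead of it and the grasp point (between the pads) lies 6 mm ahead of it; z points along the fingers, y is the line along which they close (so a half turn about z gives the same grasp; the last joint's range is limited). The gripper opens to 85 mm and grips with 20 to 120 N. Pads are 22 mm wide; open, the fingers measure 114 mm over their backs; the gripper's body (76 mm by 85 mm) begins 54 mm behind the grasp point. The pads swing forward as they close: fully open they stand 13 mm farther back than shut.
Start: joints at [1.156, 0.126, -0.04, 1.405, 0, 1.571], TCP at [0.212, 0.48, 0.256] pointing down, gripper open.
Joint ranges: [-2.72, 2.72], [-0.95, 1.95], [-1.27, 1.35], [-1.78, 2.02], [-1.46, 1.47], [-3.14, 3.14]. Speed limits (rad/s): [2.39, 2.39, 3.01, 3.14, 3.14, 3.14].

## Interface

Orientations are given as a unit quaternion [w, x, y, z].
In Python, from bench import status, eyes, order gives the robot as it stands. The module is installed in compiled form; this text tells all that it offers.
- The arm moves only by the shell command python3 -m pendant 'ROWS' [FORCE]. ROWS is JSON, a list of rows, each a list of 7 numbers: the shift along the tool's x, y, z in cm, then the turn, a rotation vector about the tool's x, y, z in degrees, then the opening, from -1 (shut) to 1 (fully open). A call has 1 to 12 rows; each row is the pose to reach, as a shift and turn from the pose commanded when the call began, along the tool's axes at that moment; what a row does not reach only later rows make up. A row lasts 1/12 s, in which the tool goes at most 41.7 mm and 7.16 degrees, less where a joint would pass 70% of its speed; a pose out of reach is approached as far as the arm can. A call with a gripper value outside its range is refused whole. The fingers move at their own pace and stop on an object; FORCE is the grip in N (left out, the last holds). Time passes only in rows, so rows that repeat a pose let the fingers close. It gives the time, the measured TCP pose, the force, the opening and the grip force at its end, in the units of the state.
- status.get_state(): the state, without advancing time (a new reading comes with each control period).
- eyes.read_camera(name): name is "scene" or "top" or "wrist"; returns a dict with "color" (400x640x3 uint8, red, green, blue), "fx", "fy", "cx", "cy" (pixels), "xyz" and "rotation" of the camera in the world; the wrist camera has in their place "tool_from_camera" (4x4, takes a point from camera to tool coordinates, whose origin is the TCP and whose axes are the flange's). Camera axes: x right, y down, z forward; pixel columns grow to the right and rows downward; lengths in m; the calibration is good to about 2 mm. A picture is of the moment at which its call begins: read the wrist's pose just before it. There is no depth.
- order.close_job(): hands the job in; it is judged then, once.
The state is a dict: "clock": time; "joint_positions": joint angles; "dq": joint speeds; "effort": joint torques, N m; "ee_pos": TCP position; "eef_rot": TCP orientation; "contact_force": force on the tool from outside, world axes, zero at the start; "wrist_torque": the same for the moment, N m; "gripper_width": finger opening in m; "grip_force": force on a finger pad.
Only numpy, scipy, OpenCV 4.12 (cv2) and the standard library are available. Lean on these libraries where they do the work, as an engineer would, in place of code of your own. Each camera call takes 0.05 s, during which the arm holds its last target. There are 200 camera calls.

## Working session

There is one attempt and no reset: what is moved stays moved. The work goes in short steps, Python scripts to look and compute and a shell command to move; the robot and the scene stay as the last step left them, time stands still between calls to the robot, and variables do not carry over. Pictures are saved under pics/ and viewed, at most 11 in all, crops included, and the job is handed in when it is done.

```bash
mkdir -p pics
cat > h.py <<'E'
import numpy as np, cv2
from bench import status, eyes
def cam(n,f=None):
    s=status.get_state(); c=eyes.read_camera(n)
    if f: cv2.imwrite('pics/'+f,c['color'][:,:,::-1])
    return c,s
def ray(c,u,v,z):
    R=np.array(c['rotation']); o=np.array(c['xyz'])
    if R.shape!=(3,3):
        from scipy.spatial.transform import Rotation as Ro
        R=Ro.from_quat(np.roll(R,-1)).as_matrix()
    d=R@[(u-c['cx'])/c['fx'],(v-c['cy'])/c['fy'],1]
    return o+d*(z-o[2])/d[2]
E
python3 - <<'E'
from h import *
for n in ('top','scene'):
    c,s=cam(n,n+'1.png'); np.savez(n+'1.npz',**c); print(n,c['xyz'],c['rotation'],c['fx'])
print(s)
E
```

```text
top [0.51651979 0.05982663 0.98142579] [-0.03449435  0.71174383 -0.69920683  0.05779852] 382.7879822922089
scene [-0.0980895   0.29480001  0.6213162 ] [ 0.27965    -0.51199836  0.71979199 -0.37623536] 475.20006599277264
{'clock': 0.05, 'joint_positions': array([ 1.15599768e+00,  1.26355114e-01, -4.06301845e-02,  1.40539885e+00,
       -1.42605334e-05,  1.57081737e+00]), 'dq': array([ 0.00189549,  0.00160831,  0.00155166,  0.00135934,  0.00091763,
       -0.00124394]), 'effort': array([-1.86801190e-03, -4.37328708e+01,  3.53972125e+01,  1.38364747e-02,
       -1.37599009e-04, -1.42547060e-05]), 'ee_pos': array([0.21142841, 0.48012946, 0.25553134]), 'eef_rot': array([-1.56492892e-04,  2.05925880e-01,  9.78567270e-01, -7.78366392e-04]), 'contact_force': array([-0.0464066 , -0.7580991 ,  0.14199731]), 'wrist_torque': array([ 0.02903195,  0.02320828, -0.01114451]), 'grip_force': 0.0, 'gripper_width': 0.08541821408819229}
```

View pics/top1.png

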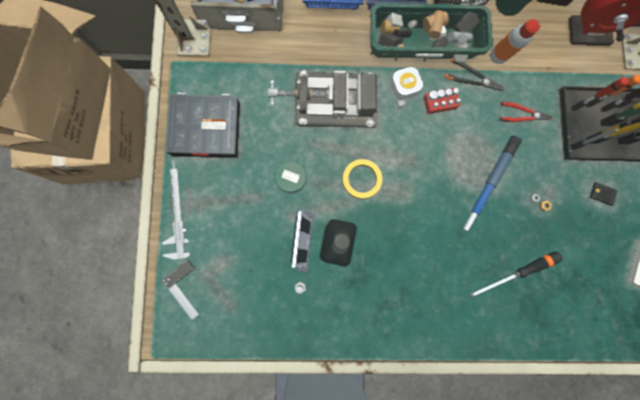

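View pics/scene1.png

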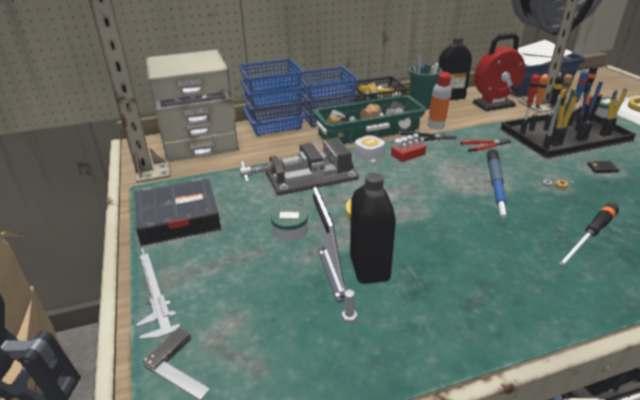

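The top view shows the canister top near (338,243), the flap edge-on at (302,240), the tin at (291,177), the tape at (362,178) and the bolt at (300,288). In the scene view the canister base is near (375,275), the flap leans left from the strip and the bolt is at (349,305). I'll enlarge the region to get edges.

Run:
```python
from h import *
t=dict(np.load('top1.npz')); s=dict(np.load('scene1.npz'))
a=cv2.resize(t['color'][200:300,270:370],None,fx=4,fy=4,interpolation=cv2.INTER_CUBIC)
b=cv2.resize(s['color'][165:325,290:410],(400,533),interpolation=cv2.INTER_CUBIC)
im=np.zeros((533,800,3),np.uint8); im[:400,:400]=a; im[:,400:]=b
cv2.imwrite('pics/crop.png',im[:,:,::-1])
for n,u,v,z in [('tin',291,177,.042),('tape',362,178,.019),('bolt',300,288,.06),('cantop',338,243,.182)]:
    print(n,ray(t,u,v,z).round(3))
print(ray(t,320,200,0),ray(t,330,200,0),ray(t,320,210,0))
```

```text
tin [0.7   0.103 0.042]
tape [ 0.706 -0.078  0.019]
bolt [0.432 0.074 0.06 ]
cantop [ 0.536 -0.005  0.182]
[0.64981468 0.02824982 0.        ] [0.65033707 0.00232911 0.        ] [0.62378443 0.02784582 0.        ]
```

View pics/crop.png

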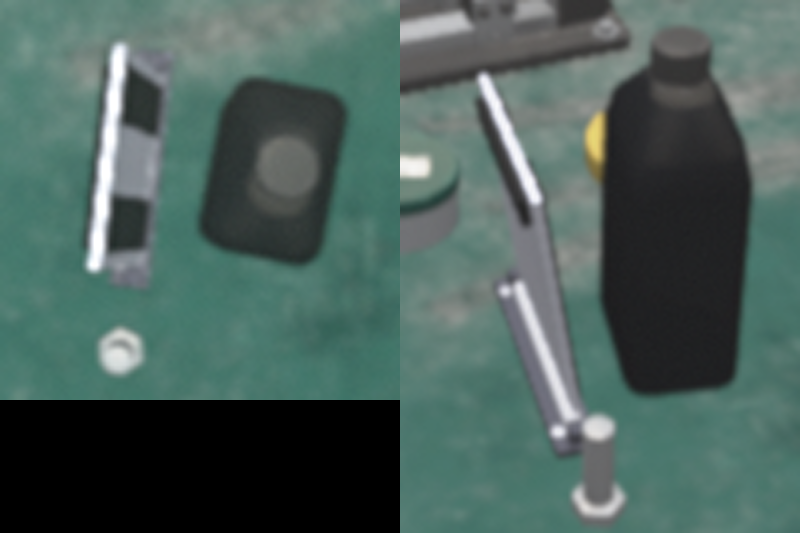

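Run:
```python
from h import *
t=dict(np.load('top1.npz')); s=dict(np.load('scene1.npz'))
T=lambda u,v,z: ray(t,270+u/4,200+v/4,z)
S=lambda u,v,z: ray(s,290+(u-400)*.3,165+v*.3,z)
f=T(172,55,.008);n=T(150,288,.008);print('strip',f,n,np.linalg.norm(f-n),'mid',(f+n)/2)
y=(n-f)[:2];y/=np.linalg.norm(y);x=np.array([y[1],-y[0]]);print('restx',x,'ang',np.arctan2(*x[::-1]))
o=((f+n)/2)[:2]
for nm,p in [('cap',T(288,165,.204)),('bolt',T(122,352,.06)),('flaptop',(T(120,45,.155)+T(95,268,.155))/2),('boltS',S(600,505,.0)),('stripnearS',S(582,420,.006)),('capS',S(682,45,.204)),('footbackS',S(735,380,0.0)),('footfrontS',S(632,388,0))]:
    d=p[:2]-o; print(nm,p.round(3),'rest',(d@x).round(4),(d@y).round(4))
for e in [((345,100),(318,250)),((238,90),(207,230)),((250,78),(330,92)),((215,242),(300,262))]:
    a,b=[T(*p,.17) for p in e]; d=(b-a)[:2]; print('edge',d@x,d@y,np.linalg.norm(d))
g=t['color'].max(2)
m=(g<75).astype(np.uint8); m[:205]=0;m[285:]=0;m[:,:318]=0;m[:,365:]=0
c=max(cv2.findContours(m,0,2)[0],key=cv2.contourArea);r=cv2.minAreaRect(c);print(r)
bp=[ray(t,*p,.16)[:2] for p in cv2.boxPoints(r)]
for i in range(4):
    d=bp[i]-bp[i-1];print(d@x,d@y,np.linalg.norm(d),np.arctan2(d@x,d@y))
```

```text
strip [0.61293543 0.04584221 0.008     ] [0.46626113 0.0569855  0.008     ] 0.1470969824407035 mid [0.53959828 0.05141386 0.008     ]
restx [0.07575473 0.99712648] ang 1.4949689477772403
cap [ 0.539 -0.011  0.204] rest -0.0624 -0.0038
bolt [0.432 0.073 0.06 ] rest 0.0132 0.1093
flaptop [0.544 0.082 0.155] rest 0.0303 -0.0017
boltS [0.429 0.073 0.   ] rest 0.0131 0.1116
stripnearS [0.485 0.062 0.006] rest 0.0061 0.0557
capS [ 0.53  -0.008  0.204] rest -0.0597 0.0051
footbackS [ 0.491 -0.033  0.   ] rest -0.0883 0.0422
footfrontS [0.504 0.024 0.   ] rest -0.0302 0.0331
edge 0.007952329517996445 0.0799187122710817 0.0803133869029986
edge 0.009746078226943077 0.07481936282789965 0.07545146184653141
edge -0.04312818343981987 0.003429403425793207 0.04326431571948868
edge -0.045371544820954 0.006290247386394662 0.04580550503620588
((337.8461608886719, 242.26925659179688), (30.790233612060547, 43.34166717529297), 11.309932708740234)
0.06504925275932036 -0.006819623664267609 0.06540575319853895 1.6752525978216164
-0.009944269945690228 -0.09180885380162832 0.09234583986905702 -3.0336983506507518
-0.06604784626092682 0.006865059858837522 0.06640366738797222 -1.4672275253656781
0.010942863447296678 0.09176341760705839 0.09241358704948953 0.11869032274220258
```

```bash
cat >> h.py <<'E'
from scipy.spatial.transform import Rotation as Ro
O=np.array([.5396,.0514,0]); X=np.array([.0758,.9971,0]); Y=np.array([-.9971,.0758,0]); Z=np.array([0,0,1.])
def torest(p): d=np.asarray(p)-O; return np.array([d@X,d@Y,d[2]])
def targ(x,y,z,t,dp=None):
    """TCP in rest frame (m), tilt t deg -> print shift cm, turn deg in present tool axes"""
    s=status.get_state(); R=Ro.from_quat(np.roll(s['eef_rot'],-1)); t=np.radians(t)
    zt=np.sin(t)*X-np.cos(t)*Z; yt=-Y; xt=np.cross(yt,zt)
    G=Ro.from_matrix(np.c_[xt,yt,zt])
    d=R.inv().apply(O+x*X+y*Y+z*Z-s['ee_pos'])*100
    r=np.degrees((R.inv()*G).as_rotvec()); print('move',d.round(2),r.round(1))
def show():
    s=status.get_state(); R=Ro.from_quat(np.roll(s['eef_rot'],-1)).as_matrix(); F=s['contact_force']
    print('t',round(s['clock'],2),'tcp rest',torest(s['ee_pos']).round(4),'tilt',np.degrees(np.arctan2(R[:,2]@X,-R[2,2])).round(1),'ytool',(R[:,1]@X).round(3),'F',np.round([F@X,F@Y,F[2]],2),'q',s['joint_positions'].round(2))
E
python3 -m pendant '[[0,0,-5,0,0,0,0],[0,0,-8,0,0,0,0],[0,0,-8,0,0,0,0]]'
python3 -c "
from h import *
show(); targ(-.2,0,.33,0)"
```

```text
clock: 0.35
ee_pos: [0.2119, 0.4813, 0.3426]
eef_rot: [0.001, 0.206, 0.979, 0.004]
contact_force: [-0.3, -0.8, 0.6]
gripper_width: 0.0517
grip_force: 0.0
t 0.35 tcp rest [0.4038 0.3593 0.3426] tilt 0.4 ytool 0.943 F [-0.83  0.21  0.65] q [ 1.16  0.14  0.16  1.59 -0.    1.57]
move [-53.96 -45.     0.91] [ 0.4 -0.3 70.6]
```

```bash
python3 -m pendant '[[-54,-45,1,0,0,71,0],[-54,-45,1,0,0,71,0],[-54,-45,1,0,0,71,0],[-54,-45,1,0,0,71,0],[-54,-45,1,0,0,71,0],[-54,-45,1,0,0,71,0],[-54,-45,1,0,0,71,0],[-54,-45,1,0,0,71,0],[-54,-45,1,0,0,71,0],[-54,-45,1,0,0,71,0],[-54,-45,1,0,0,71,0],[-54,-45,1,0,0,71,0]]' >/dev/null
python3 -c "
from h import *
show(); targ(-.2,0.005,.2,60)"
```

```text
t 1.35 tcp rest [-0.0287  0.1033  0.3291] tilt 0.0 ytool -0.008 F [ 0.69 -0.85 -0.18] q [ 0.07 -0.03 -0.05  1.56  0.    1.72]
move [-17.06   9.97  12.91] [ 0.2 60.  -0.4]
```

```bash
python3 -m pendant '[[-17,10,0,0,0,0,0],[-17,10,0,0,0,0,0],[-17,10,0,0,0,0,0],[-17,10,0,0,0,0,0],[-17,10,0,0,0,0,0],[-17,10,7,0,60,0,0],[-17,10,7,0,60,0,0],[-17,10,7,0,60,0,0],[-17,10,7,0,60,0,0],[-17,10,7,0,60,0,0],[-17,10,7,0,60,0,0],[-17,10,7,0,60,0,0]]' >/dev/null
python3 -m pendant '[[0,0,0,0,12,0,0],[0,0,0,0,12,0,0],[0,0,0,0,12,0,0]]' >/dev/null
python3 -c "
from h import *
show(); targ(-.16,0.00,.035,60)"
```

```text
t 2.6 tcp rest [-0.1988  0.0055  0.2544] tilt 62.6 ytool -0.01 F [-0.2  -0.22 -1.03] q [-0.66  0.58  0.18  1.97  0.84  0.63]
move [-17.68   0.73  13.55] [ 0.2 -2.6 -0.8]
```

```bash
python3 -m pendant '[[-8,0.7,6.2,0,-3,0,0],[-8,0.7,6.2,0,-3,0,0],[-13,0.7,10,0,-3,0,0],[-13,0.7,10,0,-3,0,0],[-17.7,0.7,13.5,0,-3,0,0],[-17.7,0.7,13.5,0,-3,0,0],[-17.7,0.7,13.5,0,-3,0,0],[-17.7,0.7,13.5,0,-3,0,0]]'
python3 -c "
from h import *
show(); targ(-.16,0.00,.035,60)
cam('scene','s2.png')"
```

```text
clock: 3.27
ee_pos: [0.5299, -0.1086, 0.0402]
eef_rot: [-0.334, 0.64, 0.589, 0.363]
contact_force: [-0.4, -1.0, 1.5]
gripper_width: 0.0426
grip_force: 0.0
t 3.27 tcp rest [-0.1603 -0.0024  0.0402] tilt 59.1 ytool -0.007 F [-0.99  0.28  1.49] q [-0.59  0.67 -0.11  1.46  0.85  0.75]
move [-0.43 -0.24  0.29] [ 0.3  0.9 -0.2]
```

View pics/s2.png

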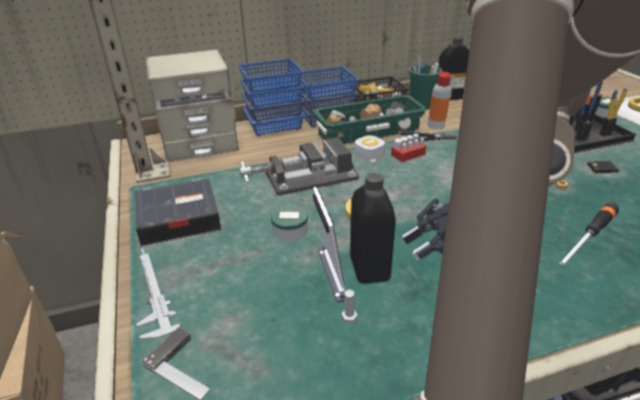

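```bash
python3 -m pendant '[[0.4,-0.2,1.6,0,0,0,0],[0.8,-0.2,2.5,0,0,0,0],[1.0,-0.2,2.8,0,0,0,0],[1.1,-0.2,3.0,0,0,0,0],[1.2,-0.2,3.2,0,0,0,0],[1.3,-0.2,3.4,0,0,0,0],[1.4,-0.2,3.6,0,0,0,0],[1.5,-0.2,3.8,0,0,0,0],[1.6,-0.2,4.0,0,0,0,0]]' | grep force
python3 -c "
from h import *
show()"
python3 -m pendant '[[0.1,0,0.2,0,0,0,0],[0.2,0,0.4,0,0,0,0],[0.3,0,0.5,0,0,0,0],[0.4,0,0.7,0,0,0,0],[0.4,0,0.7,0,0,0,0]]'| grep force
python3 -c "
from h import *
show();c,s=cam('top'); np.savez('top2.npz',**c)
a=cv2.resize(c['color'][200:300,270:370],None,fx=4,fy=4,interpolation=cv2.INTER_CUBIC);cv2.imwrite('pics/t3.png',a[:,:,::-1])"
```

```text
contact_force: [2.2, -5.0, 1.9]
grip_force: 2.2
t 4.07 tcp rest [-0.1185 -0.0011  0.0329] tilt 59.1 ytool -0.008 F [-4.79 -2.57  1.92] q [-0.53  0.64 -0.19  1.36  0.89  0.82]
contact_force: [1.8, -2.6, -0.1]
grip_force: 1.6
t 4.48 tcp rest [-0.1101 -0.0009  0.0328] tilt 59.1 ytool -0.008 F [-2.42 -2.01 -0.06] q [-0.51  0.63 -0.21  1.35  0.89  0.84]
```

View pics/t3.png

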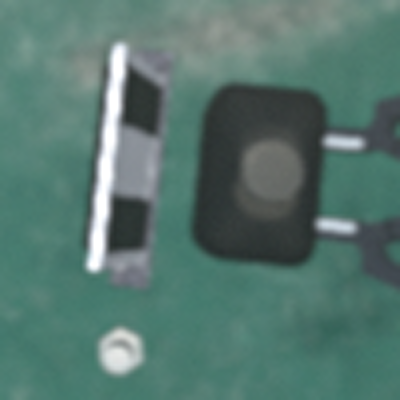

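```bash
python3 -m pendant '[[0.1,0,0.2,0,0,0,0],[0.2,0,0.4,0,0,0,0],[0.3,0,0.5,0,0,0,0],[0.4,0,0.6,0,0,0,0],[0.4,0,0.7,0,0,0,0],[0.5,0,0.8,0,0,0,0],[0.5,0,0.8,0,0,0,0]]'| grep force
python3 -c "
from h import *
show();c,s=cam('top'); t=c
def cap(t):
    g=cv2.cvtColor(t['color'],6).astype(int);return g
for k in (dict(np.load('top1.npz')),dict(np.load('top2.npz')),c):
    k=k['color'].astype(int); sub=k[215:280,315:365]; m=((sub.max(2)>60)&(sub.max(2)-sub.min(2)<25)).astype(np.uint8)
    n,l,st,ce=cv2.connectedComponentsWithStats(m); d=[(np.hypot(*(ce[i]-[25,26])),i) for i in range(1,n) if st[i,4]>60]; i=min(d)[1]; u,v=ce[i]+[315,215]; print(st[i],torest(ray(c,u,v,.204)).round(4))
"
```

```text
contact_force: [-0.5, -2.2, -0.9]
grip_force: 1.3
t 5.12 tcp rest [-0.1005 -0.0003  0.0326] tilt 59.1 ytool -0.007 F [-2.19  0.38 -0.85] q [-0.5   0.62 -0.22  1.33  0.9   0.86]
[ 16  13  20  27 403] [-0.0596 -0.0031  0.204 ]
[ 12   9  20  33 474] [-0.0516 -0.0033  0.204 ]
[  8   9  20  35 464] [-0.0425 -0.0013  0.204 ]
```

```bash
for i in 1 2; do :; done; python3 -m pendant '[[0.05,0,0.1,0,0,0,0],[0.1,0,0.15,0,0,0,0],[0.1,0,0.2,0,0,0,0],[0.1,0,0.2,0,0,0,0]]'| grep contact
python3 -m pendant '[[0.05,0,0.1,0,0,0,0],[0.1,0,0.15,0,0,0,0],[0.1,0,0.2,0,0,0,0],[0.1,0,0.2,0,0,0,0]]'| grep contact
python3 -c "
from h import *
show()"
```

```text
contact_force: [-0.3, -2.5, -1.0]
contact_force: [-1.2, -3.3, 0.4]
t 5.83 tcp rest [-0.0962 -0.0007  0.0326] tilt 59.1 ytool -0.007 F [-3.38  0.91  0.39] q [-0.49  0.61 -0.23  1.32  0.91  0.87]
```

```bash
python3 -m pendant '[[0.05,0,0.1,0,0,0,0],[0.1,0,0.2,0,0,0,0],[0.1,0,0.2,0,0,0,0],[0.1,0,0.2,0,0,0,0]]'| grep contact
python3 -c "
from h import *
show();c,s=cam('top')
k=c['color'].astype(int); sub=k[215:280,315:365]; m=((sub.max(2)>60)&(sub.max(2)-sub.min(2)<25)).astype(np.uint8)
n,l,st,ce=cv2.connectedComponentsWithStats(m); d=[(np.hypot(*(ce[i]-[25,26])),i) for i in range(1,n) if st[i,4]>60]; i=min(d)[1]; u,v=ce[i]+[315,215]; print(st[i],torest(ray(c,u,v,.204)).round(4))
a=cv2.resize(c['color'][200:300,270:370],None,fx=4,fy=4,interpolation=cv2.INTER_CUBIC)
c,s=cam('scene'); b=cv2.resize(c['color'][165:325,290:410],(400,533),interpolation=cv2.INTER_CUBIC)
im=np.zeros((533,800,3),np.uint8); im[:400,:400]=a; im[:,400:]=b
cv2.imwrite('pics/c4.png',im[:,:,::-1])"
```

```text
contact_force: [0.2, -1.2, 1.1]
t 6.17 tcp rest [-0.0939 -0.0009  0.0325] tilt 59.1 ytool -0.007 F [-1.23 -0.3   1.11] q [-0.49  0.61 -0.23  1.31  0.91  0.87]
[  5   9  19  33 489] [-0.0362 -0.0025  0.204 ]
```

View pics/c4.png

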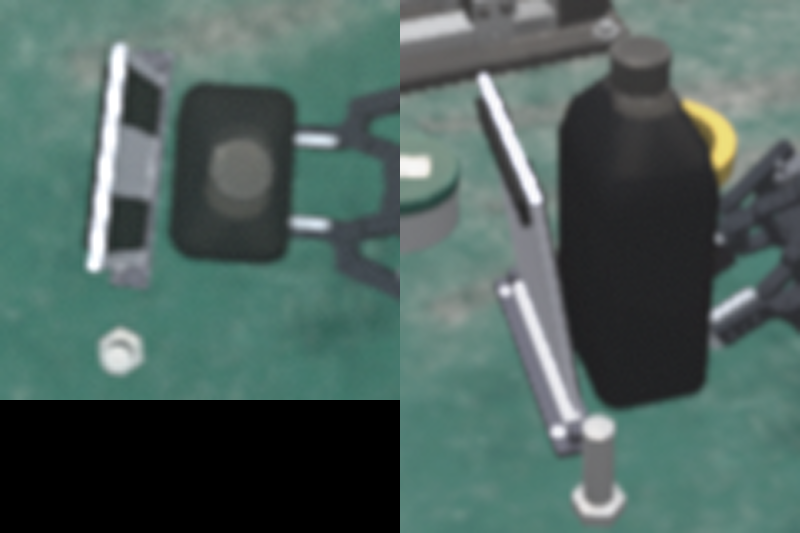

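The canister is squared up and its front lower edge is close to the strip (crop corner ≈(600,400) against the strip end ≈(580,420)). There is no stop force yet, so I'll keep feeling forward.

```bash
python3 -m pendant '[[0.05,0,0.1,0,0,0,0],[0.1,0,0.2,0,0,0,0],[0.1,0,0.2,0,0,0,0]]'| grep contact
python3 -c "
from h import *
show()"
python3 -m pendant '[[0.05,0,0.1,0,0,0,0],[0.1,0,0.2,0,0,0,0],[0.1,0,0.2,0,0,0,0]]'| grep contact
python3 -c "
from h import *
show()"
python3 -m pendant '[[0.05,0,0.1,0,0,0,0],[0.1,0,0.2,0,0,0,0],[0.1,0,0.2,0,0,0,0]]'| grep contact
python3 -c "
from h import *
show()"
```

```text
contact_force: [-0.4, -5.1, 1.9]
t 6.52 tcp rest [-0.0918 -0.0009  0.0325] tilt 59.1 ytool -0.008 F [-5.13  0.04  1.87] q [-0.49  0.61 -0.24  1.31  0.91  0.88]
contact_force: [-0.8, -4.5, 3.9]
t 6.77 tcp rest [-0.0896 -0.001   0.0325] tilt 59.1 ytool -0.008 F [-4.58  0.5   3.89] q [-0.48  0.61 -0.24  1.3   0.91  0.88]
contact_force: [0.4, -6.0, 4.9]
t 7.02 tcp rest [-0.0875 -0.0011  0.0324] tilt 59.1 ytool -0.008 F [-5.94 -0.89  4.9 ] q [-0.48  0.6  -0.24  1.3   0.91  0.89]
```

Force rose at TCP x≈-0.092, so the foot is on the strip and the canister is beginning to tip. I'll back off so it stands, then go up.

```bash
python3 -m pendant '[[-0.1,0,-0.2,0,0,0,0],[-0.2,0,-0.4,0,0,0,0],[-0.3,0,-0.5,0,0,0,0],[-0.4,0,-0.7,0,0,0,0],[-0.4,0,-0.7,0,0,0,0],[-1.5,0,-2.6,0,0,0,0],[-1.5,0,-2.6,0,0,0,0],[6.5,0,-7.4,0,0,0,0],[6.5,0,-7.4,0,0,0,0],[6.5,0,-7.4,0,0,0,0],[6.5,0,-7.4,0,0,0,0]]'| grep contact
python3 -c "
from h import *
show();c,s=cam('top')
a=cv2.resize(c['color'][200:300,270:370],None,fx=4,fy=4,interpolation=cv2.INTER_CUBIC)
c,s=cam('scene'); b=cv2.resize(c['color'][165:325,290:410],(400,533),interpolation=cv2.INTER_CUBIC)
im=np.zeros((533,800,3),np.uint8); im[:400,:400]=a; im[:,400:]=b
cv2.imwrite('pics/c5.png',im[:,:,::-1])"
```

```text
contact_force: [0.0, 0.5, 0.5]
t 7.93 tcp rest [-0.1178 -0.0018  0.1288] tilt 59.0 ytool -0.008 F [ 0.46 -0.01  0.52] q [-0.53  0.54 -0.12  1.53  0.89  0.83]
```

View pics/c5.png

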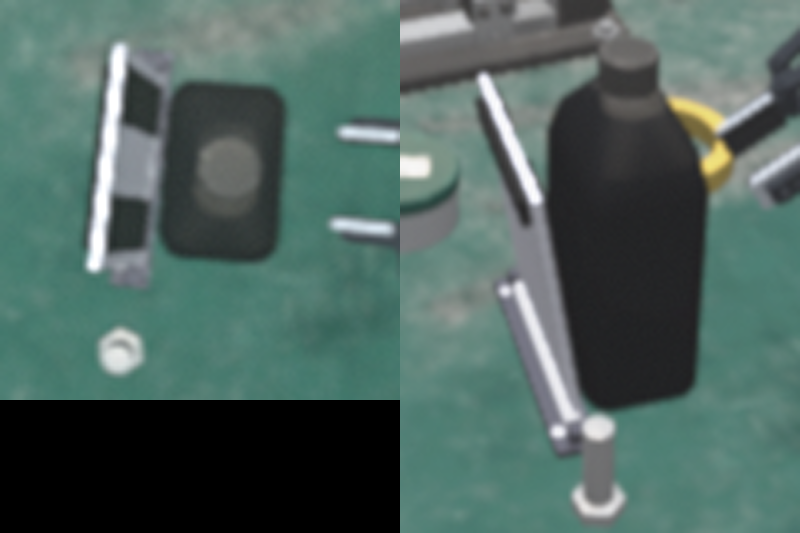

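```bash
python3 -m pendant '[[-8.2,0,4.9,0,0,0,0],[-8.2,0,4.9,0,0,0,0],[-8.2,0,4.9,0,0,0,0],[-8.2,0,4.9,0,0,0,0],[-7.2,0,6.6,0,0,0,0],[-7.0,0,7.0,0,0,0,0],[-6.8,0,7.3,0,0,0,0],[-6.7,0,7.4,0,0,0,0],[-6.7,0,7.4,0,0,0,0]]'| grep contact
python3 -c "
from h import *
show()"
python3 -m pendant '[[0.05,0,0.1,0,0,0,0],[0.1,0,0.2,0,0,0,0],[0.1,0,0.2,0,0,0,0]]'| grep contact
python3 -c "
from h import *
show()"
python3 -m pendant '[[0.05,0,0.1,0,0,0,0],[0.1,0,0.2,0,0,0,0],[0.1,0,0.2,0,0,0,0]]'| grep contact
python3 -c "
from h import *
show()"
```

```text
contact_force: [-0.1, -0.6, 0.7]
t 8.78 tcp rest [-0.0884 -0.0011  0.0312] tilt 59.1 ytool -0.007 F [-0.57  0.1   0.74] q [-0.48  0.61 -0.24  1.3   0.91  0.88]
contact_force: [-1.8, -5.9, 4.2]
t 9.03 tcp rest [-0.0872 -0.0012  0.0307] tilt 59.1 ytool -0.008 F [-6.03  1.34  4.17] q [-0.48  0.6  -0.25  1.29  0.91  0.89]
contact_force: [-6.8, -17.8, 8.9]
t 9.28 tcp rest [-0.0867 -0.0012  0.0307] tilt 58.9 ytool -0.009 F [-18.3    5.47   8.86] q [-0.48  0.6  -0.25  1.29  0.91  0.89]
```

The hard stop is confirmed: 18 N with no motion. The foot is firmly on the strip. Next I'll move up to the tipping height and plan the tipping arc.

```bash
python3 -m pendant '[[-0.1,0,-0.2,0,0,0,0],[-0.2,0,-0.3,0,0,0,0],[-0.8,0,-1.3,0,0,0,0],[-0.8,0,-1.3,0,0,0,0],[6.9,0,-5.9,0,0,0,0],[6.9,0,-5.9,0,0,0,0],[6.9,0,-5.9,0,0,0,0],[6.9,0,-5.9,0,0,0,0],[6.9,0,-5.9,0,0,0,0]]'| grep contact
cat >> h.py <<'E'
XF=.011
def way(ph,h=.12,L=.021,xf=None):
    xf=XF if xf is None else xf
    t=np.radians(min(59,max(90-ph,12))); p=np.radians(ph)
    zf=.016*np.sin(p)**2
    cx=xf-.075*np.cos(p)+h*np.sin(p); cz=zf+.075*np.sin(p)+h*np.cos(p)
    e=np.pi/2-p-t   # >0: corner leads
    off=L*np.array([np.sin(t),-np.cos(t)])+.011*np.clip(e/.2,-1,1)*np.array([np.cos(t),np.sin(t)])
    return cx-off[0],cz-off[1],np.degrees(t)
def plan(phs,y=0,**k):
    s=status.get_state(); R=Ro.from_quat(np.roll(s['eef_rot'],-1)); out=[]
    for ph in phs:
        x,z,t=way(ph,**k); T=np.radians(t)
        zt=np.sin(T)*X-np.cos(T)*Z; yt=-Y; G=Ro.from_matrix(np.c_[np.cross(yt,zt),yt,zt])
        d=R.inv().apply(O+x*X+y*Y+z*Z-s['ee_pos'])*100; r=np.degrees((R.inv()*G).as_rotvec())
        print(ph,'X %.3f z %.3f t %.0f'%(x,z,t),d.round(1),r.round(0))
E
python3 -c "
from h import *
show(); plan(range(0,46,3))"
```

```text
contact_force: [-0.2, 0.0, 0.2]
t 10.03 tcp rest [-0.099  -0.0008  0.1191] tilt 59.1 ytool -0.007 F [0.03 0.15 0.18] q [-0.5   0.52 -0.16  1.48  0.9   0.86]
0 X -0.088 z 0.121 t 59 [ 0.8 -0.1  0.9] [ 0. -0. -0.]
3 X -0.081 z 0.125 t 59 [ 1.4 -0.1  1.2] [ 0. -0. -0.]
6 X -0.075 z 0.129 t 59 [ 2.1 -0.1  1.6] [ 0. -0. -0.]
9 X -0.068 z 0.132 t 59 [ 2.7 -0.1  2. ] [ 0. -0. -0.]
12 X -0.061 z 0.135 t 59 [ 3.3 -0.1  2.4] [ 0. -0. -0.]
15 X -0.054 z 0.138 t 59 [ 3.9 -0.1  2.9] [ 0. -0. -0.]
18 X -0.047 z 0.140 t 59 [ 4.5 -0.1  3.4] [ 0. -0. -0.]
21 X -0.039 z 0.144 t 59 [ 5.2 -0.1  3.9] [ 0. -0. -0.]
24 X -0.030 z 0.148 t 59 [ 6.  -0.1  4.4] [ 0. -0. -0.]
27 X -0.021 z 0.152 t 59 [ 6.8 -0.1  5. ] [ 0. -0. -0.]
30 X -0.012 z 0.155 t 59 [ 7.6 -0.1  5.6] [ 0. -0. -0.]
33 X -0.004 z 0.158 t 57 [ 8.2 -0.1  6.2] [ 0. -2. -0.]
36 X 0.004 z 0.159 t 54 [ 8.7 -0.1  6.8] [ 0. -5. -0.]
39 X 0.012 z 0.160 t 51 [ 9.2 -0.2  7.4] [ 0. -8. -0.]
42 X 0.020 z 0.161 t 48 [ 9.7 -0.2  8.1] [  0. -11.  -0.]
45 X 0.028 z 0.161 t 45 [10.1 -0.2  8.8] [  0. -14.  -0.]
```

```bash
python3 -m pendant '[[0.8,-0.1,0.9,0,0,0,0],[1.2,-0.1,1.1,0,0,0,0],[1.7,-0.1,1.4,0,0,0,0],[2.1,-0.1,1.6,0,0,0,0],[2.5,-0.1,1.9,0,0,0,0],[2.9,-0.1,2.2,0,0,0,0],[3.3,-0.1,2.4,0,0,0,0],[3.7,-0.1,2.7,0,0,0,0],[4.1,-0.1,3.0,0,0,0,0],[4.4,-0.1,3.3,0,0,0,0],[4.4,-0.1,3.3,0,0,0,0]]'| grep contact
python3 -c "
from h import *
show();
c,s=cam('top')
a=cv2.resize(c['color'][200:300,270:370],None,fx=4,fy=4,interpolation=cv2.INTER_CUBIC)
c,s=cam('scene'); b=cv2.resize(c['color'][165:325,290:410],(400,533),interpolation=cv2.INTER_CUBIC)
im=np.zeros((533,800,3),np.uint8); im[:400,:400]=a; im[:,400:]=b
cv2.imwrite('pics/c6.png',im[:,:,::-1]);plan(range(15,60,3))"
```

```text
contact_force: [0.2, -5.5, -1.4]
t 10.95 tcp rest [-0.0483 -0.0002  0.1401] tilt 59.0 ytool -0.007 F [-5.43 -0.59 -1.35] q [-0.42  0.45 -0.21  1.41  0.95  0.98]
15 X -0.054 z 0.138 t 59 [-0.5 -0.  -0.4] [ 0. -0. -0.]
18 X -0.047 z 0.140 t 59 [ 0.1 -0.   0.1] [ 0. -0. -0.]
21 X -0.039 z 0.144 t 59 [ 0.8 -0.   0.6] [ 0. -0. -0.]
24 X -0.030 z 0.148 t 59 [ 1.6 -0.   1.2] [ 0. -0. -0.]
27 X -0.021 z 0.152 t 59 [ 2.4 -0.   1.7] [ 0. -0. -0.]
30 X -0.012 z 0.155 t 59 [ 3.2 -0.   2.3] [ 0. -0. -0.]
33 X -0.004 z 0.158 t 57 [ 3.8 -0.   2.9] [ 0. -2. -0.]
36 X 0.004 z 0.159 t 54 [ 4.3 -0.   3.5] [ 0. -5. -0.]
39 X 0.012 z 0.160 t 51 [ 4.8 -0.1  4.1] [ 0. -8. -0.]
42 X 0.020 z 0.161 t 48 [ 5.3 -0.1  4.8] [  0. -11.  -0.]
45 X 0.028 z 0.161 t 45 [ 5.7 -0.1  5.5] [  0. -14.  -0.]
48 X 0.036 z 0.160 t 42 [ 6.1 -0.1  6.2] [  0. -17.  -0.]
51 X 0.044 z 0.160 t 39 [ 6.4 -0.1  6.9] [  0. -20.  -0.]
54 X 0.052 z 0.159 t 36 [ 6.7 -0.1  7.6] [  0. -23.  -0.]
57 X 0.059 z 0.157 t 33 [ 7.  -0.1  8.4] [  0. -26.  -0.]
```

View pics/c6.png

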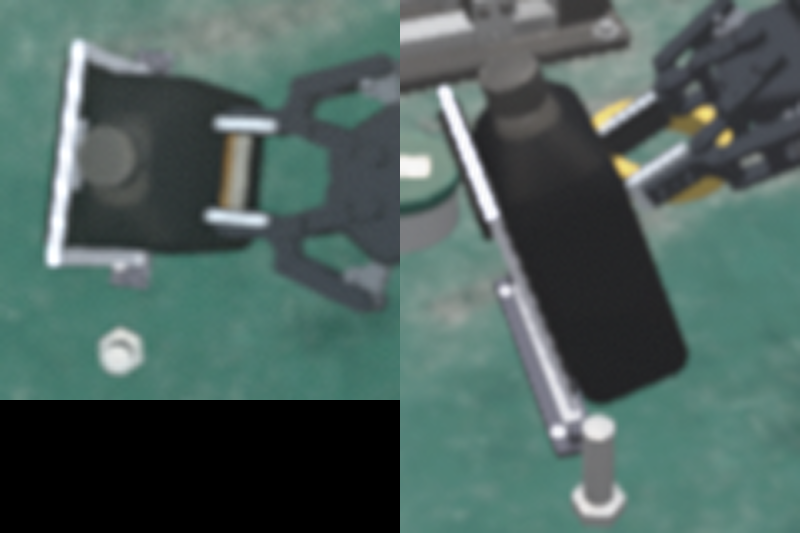

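The canister leans flush on the flap, with the flap edge at top crop (65,150), and the fingertips are on its back. I'll continue the arc.

```bash
python3 -m pendant '[[0.4,0,0.3,0,0,0,0],[0.8,0,0.6,0,0,0,0],[1.3,0,1.0,0,0,0,0],[1.8,0,1.3,0,0,0,0],[2.3,0,1.7,0,0,0,0],[2.8,0,2.0,0,0,0,0],[3.2,0,2.3,0,0,0,0],[3.6,0,2.7,0,-1,0,0],[3.9,0,3.1,0,-3,0,0],[4.3,0,3.5,0,-5,0,0],[4.6,0,3.9,0,-7,0,0],[4.8,0,4.1,0,-8,0,0]]'| grep contact
python3 -c "
from h import *
show(); plan(range(39,76,3))"
```

```text
contact_force: [0.4, -5.9, 0.7]
t 12.05 tcp rest [ 0.0117 -0.0007  0.161 ] tilt 51.0 ytool -0.007 F [-5.89 -0.85  0.69] q [-0.27  0.29 -0.28  1.23  0.87  1.28]
39 X 0.012 z 0.160 t 51 [-0.1 -0.1  0.1] [ 0.  0. -0.]
42 X 0.020 z 0.161 t 48 [ 0.5 -0.1  0.7] [ 0. -3. -0.]
45 X 0.028 z 0.161 t 45 [ 1.  -0.1  1.3] [ 0. -6. -0.]
48 X 0.036 z 0.160 t 42 [ 1.5 -0.1  1.9] [ 0. -9. -0.]
51 X 0.044 z 0.160 t 39 [ 1.9 -0.1  2.6] [  0. -12.  -0.]
54 X 0.052 z 0.159 t 36 [ 2.3 -0.1  3.3] [  0. -15.  -0.]
57 X 0.059 z 0.157 t 33 [ 2.7 -0.1  4. ] [  0. -18.  -0.]
60 X 0.067 z 0.155 t 30 [ 3.  -0.1  4.7] [  0. -21.  -0.]
63 X 0.074 z 0.153 t 27 [ 3.3 -0.1  5.4] [  0. -24.  -0.]
66 X 0.082 z 0.150 t 24 [ 3.5 -0.1  6.1] [  0. -27.  -0.]
69 X 0.089 z 0.147 t 21 [ 3.7 -0.1  6.9] [  0. -30.  -0.]
72 X 0.095 z 0.143 t 18 [ 3.9 -0.1  7.7] [  0. -33.  -0.]
75 X 0.102 z 0.139 t 15 [ 4.  -0.1  8.4] [  0. -36.  -0.]
```

```bash
python3 -m pendant '[[0.3,-0.1,0.5,0,-2,0,0],[0.6,-0.1,0.9,0,-4,0,0],[1.0,-0.1,1.3,0,-6,0,0],[1.3,-0.1,1.7,0,-8,0,0],[1.6,-0.1,2.1,0,-10,0,0],[1.9,-0.1,2.6,0,-12,0,0],[2.1,-0.1,3.0,0,-14,0,0],[2.4,-0.1,3.5,0,-16,0,0],[2.7,-0.1,4.0,0,-18,0,0],[2.8,-0.1,4.4,0,-20,0,0],[2.8,-0.1,4.4,0,-20,0,0]]'| grep contact
python3 -c "
from h import *
show();
c,s=cam('top')
a=cv2.resize(c['color'][200:300,270:370],None,fx=4,fy=4,interpolation=cv2.INTER_CUBIC)
c,s=cam('scene'); b=cv2.resize(c['color'][165:325,290:410],(400,533),interpolation=cv2.INTER_CUBIC)
im=np.zeros((533,800,3),np.uint8); im[:400,:400]=a; im[:,400:]=b
cv2.imwrite('pics/c7.png',im[:,:,::-1]);plan(range(57,100,3))"
```

```text
contact_force: [1.1, -0.6, 3.2]
t 12.97 tcp rest [0.0649 0.     0.1557] tilt 31.2 ytool -0.005 F [-0.48 -1.13  3.16] q [-0.04  0.17 -0.3   1.08  0.54  1.61]
57 X 0.059 z 0.157 t 33 [-0.3  0.  -0.4] [ 0.  2. -0.]
60 X 0.067 z 0.155 t 30 [0.2 0.  0.2] [ 0. -1. -0.]
63 X 0.074 z 0.153 t 27 [0.7 0.  0.7] [ 0. -4. -0.]
66 X 0.082 z 0.150 t 24 [ 1.2 -0.   1.4] [ 0. -7. -0.]
69 X 0.089 z 0.147 t 21 [ 1.6 -0.   2. ] [  0. -10.  -0.]
72 X 0.095 z 0.143 t 18 [ 2.  -0.   2.7] [  0. -13.  -0.]
75 X 0.102 z 0.139 t 15 [ 2.4 -0.   3.4] [  0. -16.  -0.]
78 X 0.108 z 0.134 t 12 [ 2.7 -0.   4.1] [  0. -19.  -0.]
81 X 0.116 z 0.130 t 12 [ 3.1 -0.   4.9] [  0. -19.  -0.]
84 X 0.124 z 0.125 t 12 [ 3.5 -0.   5.7] [  0. -19.  -0.]
87 X 0.131 z 0.119 t 12 [ 3.8 -0.   6.5] [  0. -19.  -0.]
90 X 0.137 z 0.114 t 12 [ 4.1 -0.   7.3] [  0. -19.  -0.]
93 X 0.141 z 0.107 t 12 [ 4.1 -0.   8.1] [  0. -19.  -0.]
96 X 0.145 z 0.101 t 12 [ 4.  -0.   8.8] [  0. -19.  -0.]
99 X 0.148 z 0.094 t 12 [ 3.9 -0.   9.6] [  0. -19.  -0.]
```

View pics/c7.png

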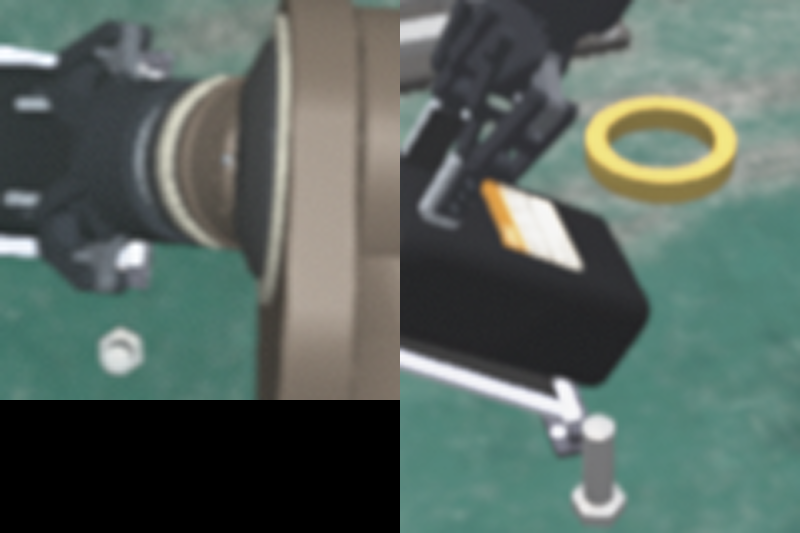

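The canister is flush on the flap at about 60°, with its foot still near the strip and the bolt untouched. I'll continue down.

```bash
python3 -m pendant '[[0.3,0,0.4,0,-2,0,0],[0.7,0,0.8,0,-4,0,0],[1.0,0,1.2,0,-6,0,0],[1.3,0,1.6,0,-8,0,0],[1.6,0,2.0,0,-10,0,0],[1.9,0,2.5,0,-12,0,0],[2.1,0,2.9,0,-14,0,0],[2.4,0,3.4,0,-16,0,0],[2.6,0,3.8,0,-18,0,0],[2.8,0,4.3,0,-19,0,0],[3.0,0,4.7,0,-19,0,0],[3.1,0,4.9,0,-19,0,0]]'| grep contact
python3 -c "
from h import *
show(); plan(range(81,103,3))"
```

```text
contact_force: [-0.2, -2.7, 1.4]
t 14.07 tcp rest [0.1154 0.     0.1279] tilt 12.2 ytool -0.007 F [-2.66 -0.05  1.45] q [ 0.2   0.2  -0.25  1.06  0.2   1.86]
81 X 0.116 z 0.130 t 12 [ 0.1  0.  -0.2] [ 0. -0. -0.]
84 X 0.124 z 0.125 t 12 [ 0.7 -0.   0.5] [ 0. -0. -0.]
87 X 0.131 z 0.119 t 12 [ 1.3 -0.   1.1] [ 0. -0. -0.]
90 X 0.137 z 0.114 t 12 [ 1.8 -0.   1.8] [ 0. -0. -0.]
93 X 0.141 z 0.107 t 12 [ 2.1 -0.   2.5] [ 0. -0. -0.]
96 X 0.145 z 0.101 t 12 [ 2.3 -0.   3.3] [ 0. -0. -0.]
99 X 0.148 z 0.094 t 12 [ 2.4 -0.   4. ] [ 0. -0. -0.]
102 X 0.150 z 0.087 t 12 [ 2.5 -0.   4.8] [ 0. -0. -0.]
```

```bash
python3 -m pendant '[[0.2,0,0.3,0,0,0,0],[0.3,0,0.6,0,0,0,0],[0.4,0,0.9,0,0,0,0],[0.5,0,1.2,0,0,0,0],[0.6,0,1.4,0,0,0,0],[0.6,0,1.6,0,0,0,0],[0.6,0,1.6,0,0,0,0]]'| grep contact
python3 -c "
from h import *
show();plan([87,90,93,96])"
```

```text
contact_force: [0.4, 2.3, 3.6]
t 14.65 tcp rest [ 0.1259 -0.0005  0.1146] tilt 12.3 ytool -0.006 F [ 2.36 -0.24  3.57] q [ 0.22  0.21 -0.27  1.03  0.21  1.88]
87 X 0.131 z 0.119 t 12 [ 0.6 -0.1 -0.4] [ 0. -0. -0.]
90 X 0.137 z 0.114 t 12 [ 1.1 -0.1  0.3] [ 0. -0. -0.]
93 X 0.141 z 0.107 t 12 [ 1.3 -0.1  1. ] [ 0. -0. -0.]
96 X 0.145 z 0.101 t 12 [ 1.5 -0.1  1.8] [ 0. -0. -0.]
```

```bash
python3 -m pendant '[[0,0,0.2,0,0,0,0],[-0.1,0,0.4,0,0,0,0],[-0.1,0,0.5,0,0,0,0],[-0.1,0,0.5,0,0,0,0]]'| grep contact
python3 -c "
from h import *
show()"
python3 -m pendant '[[0,0,0.2,0,0,0,0],[-0.1,0,0.4,0,0,0,0],[-0.1,0,0.5,0,0,0,0],[-0.1,0,0.5,0,0,0,0]]'| grep contact
python3 -c "
from h import *
show()
c,s=cam('scene','s8.png')"
```

```text
contact_force: [0.0, 4.1, 6.1]
t 14.98 tcp rest [ 0.1264 -0.0008  0.1101] tilt 12.4 ytool -0.006 F [4.06 0.29 6.07] q [ 0.22  0.21 -0.27  1.02  0.21  1.88]
contact_force: [0.7, 3.5, 6.5]
t 15.32 tcp rest [ 0.1266 -0.001   0.1052] tilt 12.4 ytool -0.006 F [ 3.52 -0.4   6.54] q [ 0.22  0.22 -0.28  1.01  0.21  1.88]
```

View pics/s8.png

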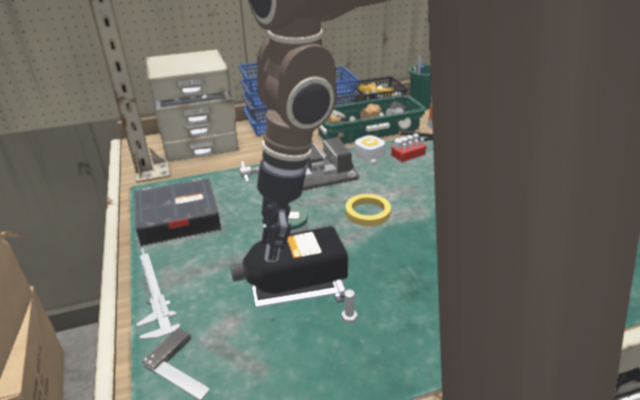

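Almost flat: the canister lies at (300,260), with the flap's near edge running from (255,298) to (335,290). I'll press on until it stops.

```bash
python3 -m pendant '[[0,0,0.2,0,0,0,0],[-0.1,0,0.4,0,0,0,0],[-0.1,0,0.5,0,0,0,0],[-0.1,0,0.5,0,0,0,0]]'| grep contact
python3 -c "
from h import *
show()"
python3 -m pendant '[[0,0,0.2,0,0,0,0],[-0.1,0,0.4,0,0,0,0],[-0.1,0,0.4,0,0,0,0]]'| grep contact
python3 -c "
from h import *
show()"
```

```text
contact_force: [-5.7, 4.7, 20.2]
t 15.7 tcp rest [ 0.1274 -0.0012  0.1026] tilt 12.6 ytool -0.006 F [ 4.24  6.04 20.17] q [ 0.22  0.22 -0.29  1.    0.21  1.88]
contact_force: [-14.8, 0.7, 42.4]
t 15.95 tcp rest [ 0.1276 -0.0013  0.102 ] tilt 12.7 ytool -0.006 F [-0.39 14.85 42.41] q [ 0.22  0.21 -0.29  0.99  0.21  1.88]
```

```bash
python3 -m pendant '[[0.05,0,-0.3,0,0,0,0],[0.1,0,-0.6,0,0,0,0],[0.2,0,-1,0,0,0,0],[0.7,0,-3.5,0,0,0,0],[2,0,-10,0,0,0,0],[2,0,-10,0,0,0,0],[3,0,-14,0,0,0,0],[3,0,-14,0,0,0,0],[3,0,-14,0,0,0,0],[3,0,-14,0,0,0,0]]'| grep contact
python3 -c "
from h import *
show()
c,s=cam('scene'); b=cv2.resize(c['color'][200:325,220:400],(792,550),interpolation=cv2.INTER_CUBIC)
cv2.imwrite('pics/c9.png',b[:,:,::-1])"
```

```text
contact_force: [-0.1, 0.6, 0.3]
t 16.78 tcp rest [ 1.243e-01 -1.000e-04  2.369e-01] tilt 12.1 ytool -0.007 F [0.59 0.14 0.27] q [ 0.21  0.17 -0.04  1.3   0.2   1.88]
```

View pics/c9.png

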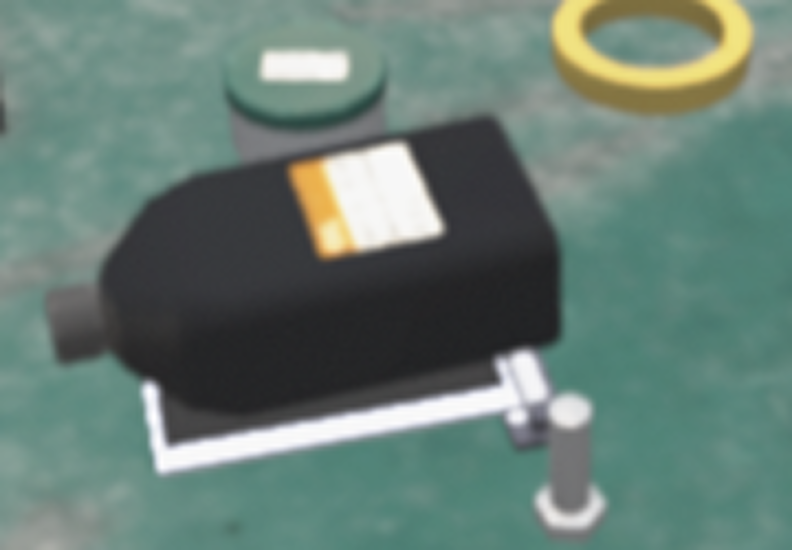

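The canister lies flat and square on the folded flap. Its foot is at the strip (crop ≈(545,345)), and the tin, tape roll and bolt are in place.

```bash
python3 -c "
from bench import order; print(order.close_job())"
```

```text
the job is handed in; nothing more can be done
None
```

The job is handed in at about 17 s of the 58 s allowed: in the last picture the canister lies on its broad side on the fully folded flap, its foot at the strip, and the tin, tape roll and bolt look unmoved; the hand-in call gave no verdict.

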